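# Fetch a clamped tool blank from the tool chest drawer

## Robot

A 6-joint arm with a two-finger parallel gripper is mounted at the origin on a cart in front of the work surface, level with it; the furniture and walls round the work are solid. World frame = base frame: x ahead of the robot, y to its left, z up, the work surface at z = 0. Lengths are in m, angles in rad, forces in N, time in s.
With the tool pointing down it reaches from about 0.25 to 0.775 m from the base axis. Payload 4 kg.
Tool frame: the origin (TCP) lies on the centre line of the jaws, within the pads' length; the fingertips stand 17 mm ahead of it and the grasp point (between the pads) lies 2 mm behind it; z points along the fingers, y is the line along which they close (so a half turn about z gives the same grasp; the last joint's range is limited). The gripper opens to 94 mm and grips with 3 to 60 N. Pads are 16 mm wide; open, the fingers measure 119 mm over their backs; the gripper's body (75 mm by 177 mm) begins 78 mm behind the grasp point.
Start: joints at [1.154, 0.087, 1.371, -0, 1.684, -0.103], TCP at [0.17, 0.523, 0.223] pointing down, gripper open.
Joint ranges: [-3.1, 3.1], [-0.76, 2.03], [0.27, 2.55], [-1.08, 4.22], [0.17, 2.65], [-2.57, 2.57]. Speed limits (rad/s): [2.79, 2.79, 3.14, 3.14, 3.14, 3.14].

## Interface

Orientations are given as [roll, pitch, yaw] about the fixed x, y, z axes, in that order (R = Rz(yaw) Ry(pitch) Rx(roll)).
In Python, from bench import robot gives the robot as it stands.
- The arm moves only by the tool servo_tool, never from a script. Its argument "plan" is a list of rows, each a list of 7 numbers: the shift along the tool's x, y, z normalised to -1 to 1, where 1 is 0.1 m, then the turn, a rotation vector about the tool's x, y, z normalised to -1 to 1, where 1 is pi/2 rad, then the finger opening in mm, from 0 to 94. In form: [[x, y, z, ax, ay, az, gripper], ...]. A call has 1 to 12 rows; each row is the pose to reach, as a shift and turn from the pose commanded when the call began, along the tool's axes at that moment; what a row does not reach only later rows make up. A row lasts 1/12 s, in which the tool goes at most 41.7 mm and 7.16 degrees, less where a joint would pass 70% of its speed; a pose out of reach is approached as far as the arm can. A call with a number of a shift or a turn outside -1 to 1 is refused whole. A call with a gripper value outside its range is refused whole. The fingers move at their own pace and stop on an object; the grip force is fixed at half the most. Time passes only in rows, so rows that repeat a pose let the fingers close. It gives the time, the measured TCP pose, the force, the opening and the grip force at its end, in the units of the state.
- robot.get_obs(): the state, without advancing time (a new reading comes with each control period).
- robot.snapshot(name): name is "side" or "top" or "wrist"; returns the picture (384x512x3 uint8, red, green, blue); there is no depth.
- robot.camera_params(name): a dict with "camera_matrix" (3x3 intrinsics, pixels), "rvec" (rotation vector, rad) and "tvec" (3), from world to camera coordinates, as OpenCV has them; the wrist camera has in their place "tool_from_camera" (4x4, takes a point from camera to tool coordinates, whose origin is the TCP and whose axes are the flange's). Camera axes: x right, y down, z forward; pixel columns grow to the right and rows downward; lengths in m; the calibration is good to about 2 mm. A picture is of the moment at which its call begins: read the wrist's pose just before it. camera_params takes no time and is no camera call.
- robot.close_job(): hands the job in; it is judged then, once.
Trained networks look in the newest picture that a camera, given by its name, has taken for a name from the list of things; names that differ only in an ending like _2 or _b are one class to them, and where a whole thing is asked for, a point or a joint stands for the part that bears it (a point fixed in the world has none). Each returns a list of dicts, best first, with "conf" (0 to 1); they miss things now and then, are a little off and sometimes report something else, mostly with a low value. They report only what shows in the picture. A call takes as long as a camera call.
- robot.find_in(thing, camera): "extent" ([centre column, centre row, width, height] in pixels, round what is visible of it).
The state is a dict: "time": time; "joint_positions": joint angles; "qvel": joint speeds; "joint_torque": joint torques, N m; "tool_pos": TCP position; "ee_rot": TCP orientation; "wrist_force": force on the tool from outside, world axes, zero at the start; "wrist_torque": the same for the moment, N m; "width": finger opening in m; "finger_force": force on a finger pad.
Only numpy, scipy, OpenCV 4.12 (cv2) and the standard library are available. Lean on these libraries where they do the work, as an engineer would, in place of code of your own. Each camera call takes 0.05 s, during which the arm holds its last target. There are 200 camera calls.

## Task

Fetch the steel tool blank from the low tool chest: pull the drawer fully open by its handle, swing the hinged hold-down bar well up off the blank, then slide the blank lengthwise along the drawer floor until it is out of its pocket and clear of the bar, before lifting it. Set it down gently, lying flat inside the wooden tray, and let go. Leave the drawer open, and do not disturb the other things on the bench.

Things in the scene. Friction and masses are not known exactly. Their poses are not given: they have to be found in the camera images.
- chest: (All sizes in mm.) Low grey steel tool chest, fixed to the bench: 215 deep (x) x 230 wide (y) x 82 high, one drawer. Origin: centre of its underside, on the bench. x points from its front to its back, y to its left as seen by the robot, z up; it may be turned some degrees about z. The drawer opens along -x. Drawer front 12 thick, its top 69 above the bench, its outer face 119.5 in front of the origin when shut.
- drawer (a joint): Travel of the drawer in m: 0 shut, 0.14 fully open (stop). Runs with little resistance (about 1 N) and stays where it is left.
- drawer_pull (a point): Middle of the drawer's handle: a round horizontal bar 11 thick and 110 long along the chest's y, on two stems near its ends; its centre line is 35 in front of the drawer front and 47 above the bench. Moves with the drawer.
- bar_hinge (a point): Hinge axis (along the chest's y) of the hold-down bar, at the back of the blank, 26 above the drawer's floor. Moves with the drawer. The drawer's inner floor is 14 above the bench; its side walls are 22 high; x distance from the inner side of the drawer front to the hinge 87. Two cheeks 14 x 4 x 32 stand beside the hinge.
- bar_grip (a point): Middle of the cross grip at the free end of the hold-down bar: a round rod 13 thick and 24 long along the chest's y, its end faces free to be pinched. With the bar down it is 65 in front of the hinge, 30 above the drawer's floor (44 above the bench), 22 behind the inner side of the drawer front and 20 in front of the blank's near face. The bar is 13 wide; a tooth 10 wide under it stands in the slot of the blank and keeps it from sliding while the bar is down.
- bar (a joint): Angle of the hold-down bar in rad: 0 down over the blank, 1.05 fully up (stop; it then still leans over the blank, so that the blank cannot be lifted straight up). Stiff hinge: the free end rises with about 1.5 N and stays where it is left.
- blank: Steel tool blank, a loose plain bar 18 (x) x 120 (y) x 20 (z), 0.2 to 0.4 kg, lying across the drawer. Origin: centre of its underside; y is its length, z up. A slot 16 wide and 8 deep crosses its top 30 from the middle towards its -y end. That -y end sits 15 deep in the pocket; the +y half is free, with 40 or more of empty floor in front of it and behind it. The drawer has about 63 free beyond its +y end.
- pocket (a point): Point on the drawer's floor at the bottom of the pocket, where the middle of the blank's -y end rests at the start; axes as the chest's; moves with the drawer. The pocket is a fixed dark steel keeper, open towards +y, 30 x 24 and 29 high, with a roof over the last 15 of the blank: the blank leaves it only by sliding towards +y. At the start the blank's origin is 60 to +y of this point; slid out by 45 it is clear of both pocket and bar.
- tray: Loose wooden open tray 90 (x) x 170 (y, its length) x 22 high, walls and floor 5 thick, standing on the bench to the left or to the right of the chest. Origin: centre of its underside; z up.
- tape: Bystander: roll of masking tape lying flat, 100 across, 24 high, on the other side of the chest from the tray. Origin: centre of its underside.
- wax_tin: Bystander: flat round tin, 67 across, 26 high. Origin: centre of its underside.
- tin_small: Bystander: small round tin, 41 across, 50 high. Origin: centre of its underside.
- spanner: Bystander: open spanner lying flat, 190 long (y), 36 wide, 6 thick. Origin: centre of its underside.

How it is judged:
By the outcome, as a careful person would: the job done as asked, in the order asked, and still so for the second after the job is handed in, with the robot touching nothing.
It also fails if it takes over 64 s, if anything falls off the work surface, if the arm or the gripper's body presses on something with over 40 N, if the wrist force passes 120 N, or if a joint passes its speed limit or range.

## Working session

There is one attempt and no reset: what is moved stays moved. The work goes in short steps, Python scripts to look and compute and a tool call to move; the robot and the scene stay as the last step left them, time stands still between calls to the robot, and variables do not carry over. Pictures are saved under pics/ and viewed, at most 10 in all, crops included, and the job is handed in when it is done.

Besides the shell and the picture viewer there is one more tool, called after "Emit:" as name([rows], argument=value, ...), one row to a line, values as JSON. servo_tool: Moves the arm, as the interface text tells. Scaled input: -1 to 1 covers 0.1 m each way for a shift and pi/2 rad each way for a turn. Its arguments: {"type":"object","properties":{"plan":{"type":"array","items":{"type":"array","items":{"type":"number"}}}},"required":["plan"]}

```bash
mkdir -p pics; ls; cat > h.py <<'E'
import numpy as np, cv2, json
from bench import robot
from scipy.spatial.transform import Rotation as R
def snap(n,f):
    im=robot.snapshot(n); cv2.imwrite(f'pics/{f}.png',im[:,:,::-1]); return im
def cam(n,obs=None):
    p=robot.camera_params(n); K=np.array(p['camera_matrix'])
    if n=='wrist':
        obs=obs or robot.get_obs(); T=np.eye(4); T[:3,:3]=R.from_euler('xyz',obs['ee_rot']).as_matrix(); T[:3,3]=obs['tool_pos']
        M=np.linalg.inv(T@np.array(p['tool_from_camera'])); return K,M[:3,:3],M[:3,3]
    return K,cv2.Rodrigues(np.array(p['rvec'],float))[0],np.array(p['tvec'],float).ravel()
def proj(c,P):
    K,Rm,t=c; q=(np.atleast_2d(P)@Rm.T+t)@K.T; return q[:,:2]/q[:,2:]
def onz(c,uv,z):
    K,Rm,t=c; o=-Rm.T@t; uv=np.atleast_2d(uv); d=np.c_[uv,np.ones(len(uv))]@np.linalg.inv(K).T@Rm
    return o+d*((z-o[2])/d[:,2:])
def tri(c1,u1,c2,u2):
    P=[c[0]@np.c_[c[1],c[2]] for c in (c1,c2)]
    X=cv2.triangulatePoints(P[0],P[1],np.array(u1,float).reshape(2,1),np.array(u2,float).reshape(2,1)); return (X[:3]/X[3]).ravel()
E
python3 - <<'E'
from h import *
for n in('top','side'):
    snap(n,n+'0')
    c=cam(n); print(n,'pos',(-c[1].T@c[2]).round(3))
    for t in ['chest','drawer_pull','bar_grip','blank','tray','tape','wax_tin','tin_small','spanner']:
        r=robot.find_in(t,n)[:2]; print(t,[(np.round(x['extent']).astype(int).tolist(),round(x['conf'],2),onz(c,x['extent'][:2],0.02)[0].round(3).tolist()) for x in r])
o=robot.get_obs(); print(o['ee_rot'],o['time'],o['wrist_force'])
E
```

```text
pics
top pos [0.435 0.028 1.058]
chest [([225, 158, 88, 102], 0.68, [0.699, 0.121, 0.02])]
drawer_pull [([224, 197, 87, 24], 0.68, [0.586, 0.122, 0.02]), ([223, 158, 85, 101], 0.55, [0.698, 0.126, 0.02])]
bar_grip [([225, 196, 84, 26], 0.65, [0.59, 0.12, 0.02])]
blank []
tray [([337, 214, 67, 40], 0.94, [0.534, -0.189, 0.02])]
tape [([136, 231, 41, 38], 0.69, [0.496, 0.364, 0.02])]
wax_tin [([148, 160, 27, 22], 0.76, [0.696, 0.338, 0.02]), ([134, 231, 39, 39], 0.36, [0.495, 0.369, 0.02])]
tin_small [([308, 144, 17, 17], 0.61, [0.736, -0.117, 0.02])]
spanner [([370, 163, 60, 41], 0.71, [0.679, -0.291, 0.02])]
side pos [ 0.339 -0.764  0.692]
chest [([271, 183, 98, 71], 0.71, [0.711, 0.125, 0.02])]
drawer_pull [([239, 187, 35, 50], 0.8, [0.602, 0.134, 0.02])]
bar_grip []
blank []
tray [([252, 268, 58, 60], 0.73, [0.532, -0.206, 0.02]), ([240, 189, 33, 51], 0.6, [0.6, 0.123, 0.02])]
tape [([194, 159, 28, 18], 0.74, [0.496, 0.359, 0.02])]
wax_tin [([249, 149, 18, 11], 0.44, [0.711, 0.361, 0.02])]
tin_small [([309, 225, 18, 22], 0.62, [0.738, -0.103, 0.02]), ([238, 188, 30, 50], 0.31, [0.597, 0.13, 0.02])]
spanner [([327, 286, 73, 48], 0.87, [0.681, -0.313, 0.02])]
[3.14142316e+00 2.32258375e-05 2.82780044e+00] 1.0 [ 0.22002306  0.39975659 -0.92083352]
```

```bash
python3 - <<'E'
import cv2
a=cv2.imread('pics/top0.png'); cv2.imwrite('pics/top0c.png',cv2.resize(a[90:270,110:420],(800,464),interpolation=2))
a=cv2.imread('pics/side0.png'); cv2.imwrite('pics/side0c.png',cv2.resize(a[130:310,170:380],(700,600),interpolation=2))
E
```

```text
(no output)
```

View pics/top0c.png

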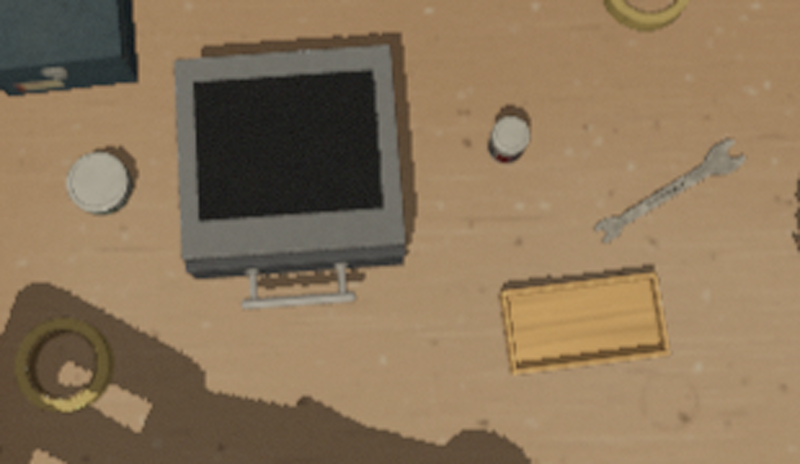

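```bash
python3 - <<'E'
from h import *
c=cam('top'); f=lambda l:[(110+u*310/800,90+v*180/464) for u,v in l]
for l,z in (([(245,304),(354,297)],.047),([(176,62),(390,45),(405,243),(184,260)],.082),([(502,291),(655,269),(667,351),(514,372)],.022)):
    P=onz(c,f(l),z); print(P.round(3).tolist(), P.mean(0).round(3)); 
    d=P[1]-P[0]; print('ang',np.degrees(np.arctan2(-d[1],d[0])), np.degrees(np.arctan2(d[0],-d[1])))
o=robot.get_obs(); print(np.array(robot.camera_params('wrist')['tool_from_camera']).round(3)); print(R.from_euler('xyz',o['ee_rot']).as_matrix().round(3))
E
```

```text
[[0.554, 0.172, 0.047], [0.56, 0.058, 0.047]] [0.557 0.115 0.047]
ang 87.09682455391811 2.903175446081893
[[0.808, 0.242, 0.082], [0.823, 0.016, 0.082], [0.61, 0.004, 0.082], [0.596, 0.23, 0.082]] [0.709 0.123 0.082]
ang 86.07598294529171 3.924017054708281
[[0.567, -0.101, 0.022], [0.589, -0.266, 0.022], [0.5, -0.274, 0.022], [0.48, -0.11, 0.022]] [ 0.534 -0.188  0.022]
ang 82.56862598791695 7.431374012083059
[[-0.001 -0.968 -0.252  0.073]
 [ 1.    -0.001 -0.001  0.001]
 [ 0.001 -0.252  0.968 -0.162]
 [ 0.     0.     0.     1.   ]]
[[-0.951  0.309  0.   ]
 [ 0.309  0.951  0.   ]
 [-0.     0.    -1.   ]]
```

View pics/side0c.png

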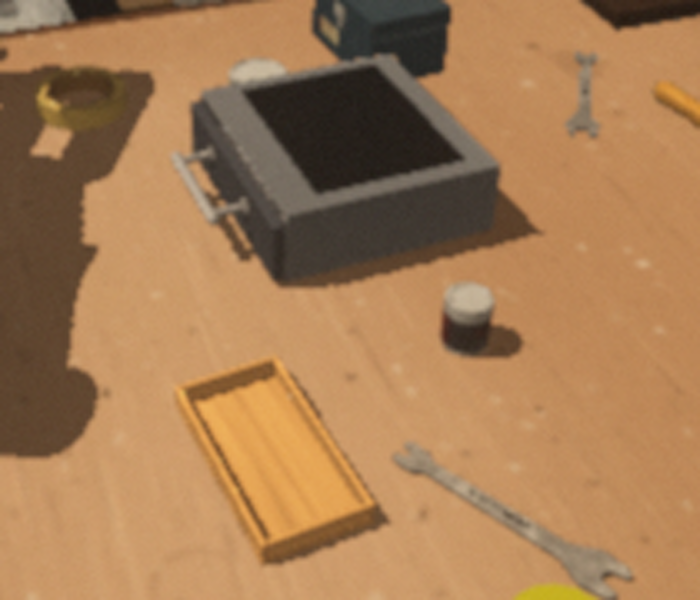

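The side view shows the chest with its handle around crop (210,185), facing the robot. The tray is on the right at crop (280,460), and the small tin at (467,318) stands clear. Next I move above the handle, with the jaws set to close along the chest's x.

Emit:
servo_tool([
  [-1,-0.54,0.116,0,0,0.761,94],
  [-1,-0.54,0.116,0,0,0.761,94],
  [-1,-0.54,0.116,0,0,0.761,94],
  [-1,-0.54,0.116,0,0,0.761,94],
  [-1,-0.54,0.116,0,0,0.761,94],
  [-1,-0.54,0.116,0,0,0.761,94],
  [-1,-0.54,0.116,0,0,0.761,94],
  [-1,-0.54,0.116,0,0,0.761,94],
  [-1,-0.54,0.116,0,0,0.761,94],
  [-1,-0.54,0.116,0,0,0.761,94],
  [-1,-0.54,0.116,0,0,0.761,94],
])

```text
time: 1.92
tool_pos: [0.2483, 0.4409, 0.211]
ee_rot: [3.141, -0.0, 1.631]
wrist_force: [0.3, 0.3, -0.5]
width: 0.0942
finger_force: 0.0
```

Emit:
servo_tool([
  [-0.86,0.72,0.116,0,0,0,40],
  [-0.86,0.72,0.116,0,0,0,40],
  [-0.86,0.72,0.116,0,0,0,40],
  [-0.86,0.72,0.116,0,0,0,40],
])

```text
time: 2.25
tool_pos: [0.3281, 0.3561, 0.1986]
ee_rot: [3.141, 0.003, 1.629]
wrist_force: [0.3, -0.2, -0.2]
width: 0.0709
finger_force: 0.0
```

Emit:
servo_tool([
  [-0.86,0.72,0.116,0,0,0,40],
  [-0.86,0.72,0.116,0,0,0,40],
  [-0.86,0.72,0.116,0,0,0,40],
  [-0.86,0.72,0.116,0,0,0,40],
])

```text
time: 2.58
tool_pos: [0.4049, 0.275, 0.1869]
ee_rot: [3.141, 0.002, 1.629]
wrist_force: [-0.3, 0.0, -0.5]
width: 0.044
finger_force: 0.0
```

Emit:
servo_tool([
  [-0.86,0.72,0.116,0,0,0,40],
  [-0.86,0.72,0.116,0,0,0,40],
  [-0.86,0.72,0.116,0,0,0,40],
  [-0.86,0.72,0.116,0,0,0,40],
])

```text
time: 2.92
tool_pos: [0.4819, 0.1941, 0.1751]
ee_rot: [-3.141, 0.002, 1.629]
wrist_force: [-1.2, 0.6, 0.7]
width: 0.0401
finger_force: 0.0
```

Emit:
servo_tool([
  [-0.86,0.72,0.116,0,0,0,40],
  [-0.86,0.72,0.116,0,0,0,40],
  [-0.86,0.72,0.116,0,0,0,40],
  [-0.86,0.72,0.116,0,0,0,40],
  [-0.86,0.72,0.116,0,0,0,40],
  [-0.86,0.72,0.116,0,0,0,40],
])

```text
time: 3.42
tool_pos: [0.5561, 0.117, 0.1646]
ee_rot: [-3.141, -0.001, 1.634]
wrist_force: [-0.2, 0.8, -0.3]
width: 0.04
finger_force: 0.0
```

```bash
python3 - <<'E'
from h import *
o=robot.get_obs(); print(o['time'],o['tool_pos'],o['ee_rot'],o['width'],o['joint_positions'])
c=cam('wrist',o); snap('wrist','w1')
for r in robot.find_in('drawer_pull','wrist')[:2]: print(r, onz(c,r['extent'][:2],.047))
E
```

```text
3.4167 [0.55613269 0.11702649 0.16460492] [-3.14097538e+00 -1.38521426e-03  1.63417870e+00] 0.04002904984988834 [1.06812250e-01 1.46179287e-01 1.42036074e+00 1.41072369e-03
 1.57560917e+00 4.34358477e-02]
{'extent': [287.4, 177.2, 69.1, 226.7], 'conf': 0.65} [[0.5845594  0.13553362 0.047     ]]
```

View pics/w1.png

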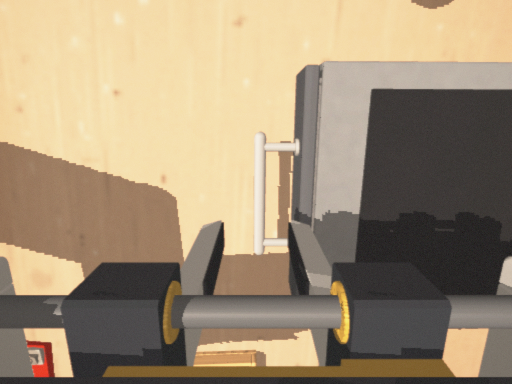

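```bash
python3 - <<'E'
from h import *
o=robot.get_obs(); c=cam('wrist',o); t=cam('top'); f=lambda u,v:(110+u*310/800,90+v*180/464)
A=tri(c,(261,133),t,f(245,304)); B=tri(c,(260,255),t,f(354,297)); print(A,B)
P=onz(c,[(261,133),(260,255)],.047);print(P, P.mean(0))
m=P.mean(0)-o['tool_pos']; print(m@R.from_euler('xyz',o['ee_rot']).as_matrix())
d=P[0]-P[1];print(np.degrees(np.arctan2(-d[0],d[1])))
# chest front top edge (z=.082): front corners
Q=onz(c,[(326,66),(318,240)],.082);d=Q[0]-Q[1];print(Q,np.degrees(np.arctan2(-d[0],d[1])))
E
```

```text
[0.55654394 0.17411025 0.02946723] [0.56108195 0.05725909 0.05135891]
[[0.55714755 0.17466078 0.047     ]
 [0.56427049 0.05456051 0.047     ]] [0.56070902 0.11461064 0.047     ]
[-0.00297848  0.00446195  0.11799592]
3.3941353588101104
[[0.60175979 0.22902894 0.082     ]
 [0.6118687  0.08889722 0.082     ]] 4.1260933942858005
```

The handle runs from (261,133) to (260,255), between the jaws. I go down and grip it.

Emit:
servo_tool([
  [0,0.04,0.6,0,0,0,32],
  [0,0.04,0.95,0,0,0,32],
  [0,0.04,0.95,0,0,0,32],
  [0,0.04,0.95,0,0,0,32],
  [0,0.04,0.95,0,0,0,32],
])

```text
time: 3.93
tool_pos: [0.5605, 0.1164, 0.0701]
ee_rot: [-3.141, -0.0, 1.634]
wrist_force: [-1.1, 0.4, 0.6]
width: 0.032
finger_force: 0.0
```

Emit:
servo_tool([
  [0,0,0.13,0,0,0,32],
  [0,0,0.25,0,0,0,32],
  [0,0,0.25,0,0,0,32],
  [0,0,0.25,0,0,0,0],
  [0,0,0.25,0,0,0,0],
  [0,0,0.25,0,0,0,0],
  [0,0,0.25,0,0,0,0],
  [0,0,0.25,0,0,0,0],
])

```text
time: 4.6
tool_pos: [0.5596, 0.1155, 0.0455]
ee_rot: [-3.139, -0.0, 1.632]
wrist_force: [-4.6, -0.7, 5.1]
width: 0.0102
finger_force: 30.0
```

Emit:
servo_tool([
  [0,-0.12,0,0,0,0,0],
  [0,-0.3,0,0,0,0,0],
  [0,-0.5,0,0,0,0,0],
  [0,-0.7,0,0,0,0,0],
  [0,-0.9,0,0,0,0,0],
  [0,-1,0,0,0,0,0],
])

```text
time: 5.1
tool_pos: [0.4599, 0.1098, 0.0455]
ee_rot: [3.141, -0.001, 1.632]
wrist_force: [0.9, 1.7, 0.7]
width: 0.0099
finger_force: 30.0
```

Emit:
servo_tool([
  [0,-0.1,0,0,0,0,0],
  [0,-0.2,0,0,0,0,0],
  [0,-0.3,0,0,0,0,0],
  [0,-0.36,0,0,0,0,0],
  [0,-0.4,0,0,0,0,0],
  [0,-0.41,0,0,0,0,0],
  [0,-0.41,0,0,0,0,0],
])

```text
time: 5.68
tool_pos: [0.4202, 0.1075, 0.0454]
ee_rot: [3.141, -0.001, 1.632]
wrist_force: [-0.7, 3.5, 7.3]
width: 0.01
finger_force: 30.0
```

Emit:
servo_tool([
  [0,-0.02,0,0,0,0,0],
  [0,-0.03,0,0,0,0,0],
  [0,-0.03,0,0,0,0,0],
])

```text
time: 5.93
tool_pos: [0.4198, 0.1074, 0.0455]
ee_rot: [3.135, -0.002, 1.632]
wrist_force: [5.9, 4.5, 1.1]
width: 0.0103
finger_force: 30.0
```

Emit:
servo_tool([
  [0,0.02,0,0,0,0,32],
  [0,0.02,0,0,0,0,32],
  [0,0.02,0,0,0,0,32],
  [0,0.02,0,0,0,0,32],
  [0,0.02,-0.4,0,0,0,32],
  [0,0.02,-0.8,0,0,0,32],
  [0,0.02,-1,0,0,0,32],
  [0,0.02,-1,0,0,0,32],
])

```text
time: 6.6
tool_pos: [0.4221, 0.1069, 0.15]
ee_rot: [3.132, -0.0, 1.632]
wrist_force: [-0.4, 0.0, 0.6]
width: 0.0318
finger_force: 0.0
```

Emit:
servo_tool([
  [0,0.3,-0.4,0,0,-0.5,40],
  [0,0.5,-0.4,0,0,-0.5,40],
  [0,0.5,-0.4,0,0,-0.5,40],
  [0,0.5,-0.4,0,0,-0.5,40],
  [0,0.5,-0.4,0,0,-0.5,40],
  [0,0.5,-0.4,0,0,-1,40],
  [0,0.5,-0.4,0,0,-1,40],
  [0,0.5,-0.4,0,0,-1,40],
  [0,0.5,-0.4,0,0,-1,40],
  [0,0.5,-0.4,0,0,-1,40],
  [0,0.5,-0.4,0,0,-1,40],
  [0,0.5,-0.4,0,0,-1,40],
])

```text
time: 7.6
tool_pos: [0.4681, 0.1096, 0.1825]
ee_rot: [-3.141, -0.004, 3.138]
wrist_force: [0.9, 0.1, 1.1]
width: 0.0398
finger_force: 0.0
```

Emit:
servo_tool([
  [0,0,0,0,0,-0.02,40],
  [0,0,0,0,0,-0.02,40],
  [0,0,0,0,0,-0.02,40],
])

```text
time: 7.85
tool_pos: [0.4683, 0.1096, 0.1831]
ee_rot: [-3.141, -0.003, -3.121]
wrist_force: [0.1, -0.2, -0.4]
width: 0.04
finger_force: 0.0
```

```bash
python3 - <<'E'
from h import *
o=robot.get_obs(); print(o['time'],o['tool_pos'],o['ee_rot'],o['width'],o['joint_positions'])
c=cam('wrist',o); snap('wrist','w2'); json.dump([o['tool_pos'].tolist(),o['ee_rot'].tolist()],open('w2.json','w'))
for t,z in (('bar_grip',.044),('blank',.034),('drawer_pull',.047),('pocket',.04)):
  for r in robot.find_in(t,'wrist')[:2]: print(t,r, onz(c,r['extent'][:2],z))
E
```

```text
7.85 [0.46832477 0.10964543 0.18309869] [-3.14112223e+00 -2.53613011e-03 -3.12063351e+00] 0.04000836020183562 [ 1.12198634e-01 -5.42096172e-02  1.59211150e+00 -2.37546874e-04
  1.60625921e+00 -1.47956555e+00]
bar_grip {'extent': [207.2, 215.5, 24.3, 16.0], 'conf': 0.81} [[0.49803042 0.06015834 0.044     ]]
blank {'extent': [244.9, 229.7, 92.0, 22.5], 'conf': 0.55} [[0.51688948 0.09929487 0.034     ]]
blank {'extent': [209.1, 214.8, 26.1, 19.3], 'conf': 0.48} [[0.5005926 0.0605999 0.034    ]]
drawer_pull {'extent': [258.1, 213.7, 244.7, 158.6], 'conf': 0.79} [[0.49400201 0.11309279 0.047     ]]
pocket {'extent': [256.2, 214.2, 247.4, 162.9], 'conf': 0.89} [[0.49690299 0.11120008 0.04      ]]
pocket {'extent': [210.1, 214.8, 25.8, 16.7], 'conf': 0.69} [[0.49854959 0.062586   0.04      ]]
```

View pics/w2.png

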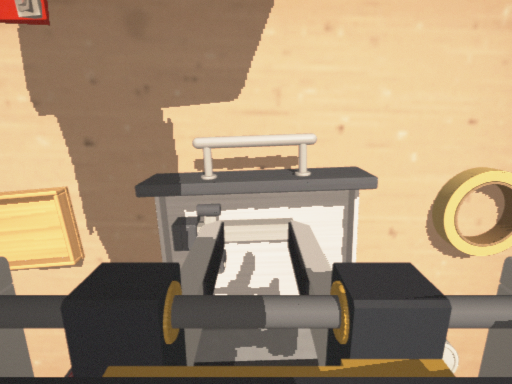

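The wrist view shows the open drawer. The rod of the bar grip is at about (209,210), with the blank at (245,230) partly hidden behind the finger.

```bash
python3 - <<'E'
from h import *
o=robot.get_obs(); c=cam('wrist',o)
g=onz(c,(209,210),.046)[0]; h=onz(c,[(194,143),(316,139)],.047); print(g,h,h.mean(0)); d=h[1]-h[0];print(np.degrees(np.arctan2(-d[0],d[1])))
print((g-o['tool_pos'])@R.from_euler('xyz',o['ee_rot']).as_matrix())
E
```

```text
[0.4926401  0.06257173 0.046     ] [[0.42418249 0.04933339 0.047     ]
 [0.41786664 0.16787088 0.047     ]] [0.42102456 0.10860213 0.047     ]
3.0499195198980633
[-0.02275051 -0.04778831  0.13823372]
```

Emit:
servo_tool([
  [-0.22,-0.48,0.3,0,0,-0.026,44],
  [-0.22,-0.48,0.65,0,0,-0.026,44],
  [-0.22,-0.48,0.65,0,0,-0.026,44],
  [-0.22,-0.48,0.65,0,0,-0.026,44],
  [-0.22,-0.48,0.65,0,0,-0.026,44],
])

```text
time: 8.52
tool_pos: [0.4921, 0.0627, 0.1199]
ee_rot: [3.141, -0.0, -3.079]
wrist_force: [0.9, 0.1, -0.4]
width: 0.0439
finger_force: 0.0
```

```bash
python3 - <<'E'
from h import *
o=robot.get_obs(); print(o['time'],o['tool_pos'],o['ee_rot'],o['width'])
c=cam('wrist',o); im=snap('wrist','w3'); cv2.imwrite('pics/w3c.png',cv2.resize(im[130:350,150:410,::-1],None,fx=2.7,fy=2.7,interpolation=2))
for t,z in (('bar_grip',.044),('blank',.034)):
  for r in robot.find_in(t,'wrist')[:2]: print(t,r, onz(c,r['extent'][:2],z))
E
```

```text
8.5167 [0.49206616 0.06273148 0.1198891 ] [ 3.14095032e+00 -3.06650385e-04 -3.07889605e+00] 0.04394006380828526
bar_grip {'extent': [254.3, 241.6, 28.6, 81.1], 'conf': 0.74} [[0.52283967 0.06404943 0.044     ]]
blank {'extent': [294.9, 233.1, 118.9, 23.2], 'conf': 0.69} [[0.51705549 0.09909383 0.034     ]]
```

View pics/w3c.png

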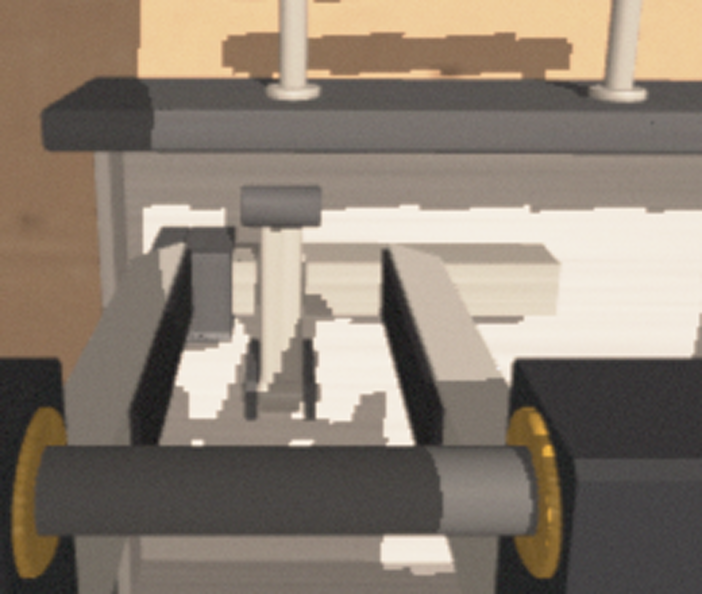

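```bash
cat >> h.py <<'E'
def pobs(f):
    a=json.load(open(f)); return {'tool_pos':np.array(a[0]),'ee_rot':np.array(a[1])}
E
python3 - <<'E'
from h import *
o=robot.get_obs(); c=cam('wrist',o); c2=cam('wrist',pobs('w2.json'))
g=tri(c2,(209,210),c,(254.1,206.3)); print('tri',g)
Rm=R.from_euler('xyz',o['ee_rot']).as_matrix()
g=onz(c,(254.1,206.3),.046)[0]; print(g,(g-o['tool_pos'])@Rm)
px=lambda u,v:(150+u/2.7,130+v/2.7)
print('blank + end near/far top',onz(c,[px(556,263),px(556,316)],.034), 'bottom near', onz(c,px(547,245),.014))
print('slot/pocket edge',onz(c,[px(233,285)],.034))
E
```

```text
tri [0.49256266 0.06235653 0.04527   ]
[0.49329094 0.06240035 0.046     ] [ 0.00027852 -0.00075616  0.07578449]
blank + end near/far top [[0.51066352 0.15254686 0.034     ]
 [0.52913601 0.15528176 0.034     ]] bottom near [[0.51153718 0.15593492 0.014     ]]
slot/pocket edge [[0.52488598 0.04858493 0.034     ]]
```

The grip rod triangulates to about (0.493, 0.062, 0.045). I go down and pinch its ends.

Emit:
servo_tool([
  [0,0,0.3,0,0,0,40],
  [0,0,0.55,0,0,0,40],
  [0,0,0.7,0,0,0,40],
  [0,0,0.77,0,0,0,40],
  [0,0,0.77,0,0,0,40],
  [0,0,0.77,0,0,0,40],
  [0,0,0.77,0,0,0,0],
  [0,0,0.77,0,0,0,0],
  [0,0,0.77,0,0,0,0],
  [0,0,0.77,0,0,0,0],
])

```text
time: 9.5
tool_pos: [0.4933, 0.0614, 0.044]
ee_rot: [-3.139, 0.003, -3.078]
wrist_force: [0.3, -3.7, 3.0]
width: 0.0235
finger_force: 30.0
```

Emit:
servo_tool([
  [-0.005,0,-0.062,0,0,0,0],
  [-0.021,0,-0.128,0,0,0,0],
  [-0.042,0,-0.19,0,0,0,0],
  [-0.067,0,-0.25,0,0,0,0],
  [-0.1,0,-0.307,0,0,0,0],
  [-0.136,0,-0.36,0,0,0,0],
  [-0.18,0,-0.41,0,0,0,0],
  [-0.226,0,-0.454,0,0,0,0],
  [-0.278,0,-0.494,0,0,0,0],
  [-0.333,0,-0.529,0,0,0,0],
  [-0.35,0,-0.537,0,0,0,0],
  [-0.35,0,-0.537,0,0,0,0],
])

```text
time: 10.5
tool_pos: [0.5262, 0.0633, 0.0952]
ee_rot: [-3.14, -0.004, -3.079]
wrist_force: [-0.2, -5.6, -4.9]
width: 0.0236
finger_force: 30.0
```

Emit:
servo_tool([
  [0,0,0,0,0,0,42],
  [0,0,0,0,0,0,42],
  [0,0,0,0,0,0,42],
  [0,0,0,0,0,0,42],
  [0,0,-0.3,0,0,0,42],
  [0,0,-0.6,0,0,0,42],
  [0,0,-0.7,0,0,0,42],
  [0,0,-0.7,0,0,0,42],
])

```text
time: 11.17
tool_pos: [0.5292, 0.065, 0.1703]
ee_rot: [3.141, 0.008, -3.078]
wrist_force: [1.2, -0.6, -0.5]
width: 0.0418
finger_force: 0.0
```

Emit:
servo_tool([
  [0,0.35,0,0,0,0.9,42],
  [0,0.68,0,0,0,0.9,42],
  [0,0.68,0,0,0,0.9,42],
  [0,0.68,0,0,0,0.9,42],
  [0,0.68,0,0,0,0.9,42],
  [0,0.68,0,0,0,0.9,42],
  [0,0.68,0,0,0,0.9,42],
  [0,0.68,0,0,0,0.9,42],
  [0,0.68,0,0,0,0.9,42],
  [0,0.68,0,0,0,0.9,42],
  [0,0.68,0,0,0,0.9,42],
  [0,0.68,0,0,0,0.9,42],
])

```text
time: 12.17
tool_pos: [0.5218, 0.1325, 0.1639]
ee_rot: [-3.138, -0.001, 1.786]
wrist_force: [0.6, 0.4, 0.4]
width: 0.0419
finger_force: 0.0
```

Emit:
servo_tool([
  [0,0,0,0,0,0.1,42],
  [0,0,0,0,0,0.1,42],
  [0,0,0,0,0,0.1,42],
  [0,0,0,0,0,0.1,42],
])

```text
time: 12.5
tool_pos: [0.522, 0.1325, 0.1645]
ee_rot: [-3.139, -0.0, 1.635]
wrist_force: [-1.2, -1.0, 0.8]
width: 0.0418
finger_force: 0.0
```

```bash
python3 - <<'E'
from h import *
o=robot.get_obs(); print(o['time'],o['tool_pos'],o['ee_rot'],o['width'])
c=cam('wrist',o); im=snap('wrist','w4'); json.dump([o['tool_pos'].tolist(),o['ee_rot'].tolist()],open('w4.json','w'))
for t,z in (('bar_grip',.1),('blank',.034),('drawer_pull',.047)):
  for r in robot.find_in(t,'wrist')[:2]: print(t,r, onz(c,r['extent'][:2],z))
s=snap('side','s4'); a=cv2.resize(im[60:300,100:420,::-1],(800,600),interpolation=2); cv2.imwrite('pics/w4c.png',a)
E
```

```text
12.5 [0.52197409 0.13249602 0.16449453] [-3.13901882e+00 -8.03013782e-05  1.63511576e+00] 0.04183368706123011
bar_grip {'extent': [269.9, 275.1, 47.9, 39.2], 'conf': 0.78} [[0.53694625 0.07823688 0.1       ]]
blank {'extent': [257.4, 217.6, 18.8, 99.6], 'conf': 0.72} [[0.52502738 0.10477102 0.034     ]]
drawer_pull {'extent': [253.7, 191.2, 221.6, 206.3], 'conf': 0.57} [[0.51950053 0.13539338 0.047     ]]
```

View pics/w4c.png

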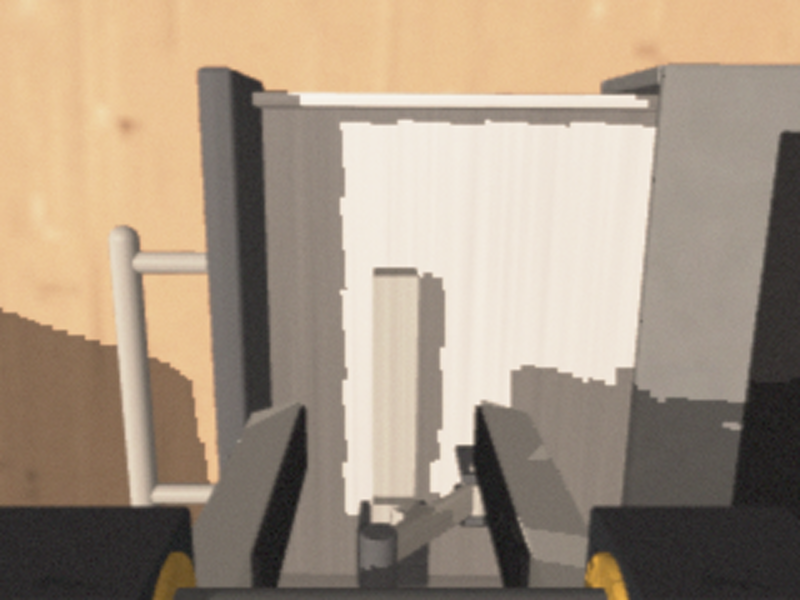

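The bar is up, with its rod at crop (378,545). The blank's free end is at crop (396,272), and the drawer still looks fully open.

```bash
python3 - <<'E'
from h import *
o=robot.get_obs(); c=cam('wrist',o); px=lambda u,v:(100+u/2.5,60+v/2.5); Rm=R.from_euler('xyz',o['ee_rot']).as_matrix()
e=onz(c,[px(374,277),px(419,276)],.034); E=e.mean(0); print('end',e,E)
m=onz(c,[px(373,480),px(417,480)],.034).mean(0); print('mid',m,'yaw',np.degrees(np.arctan2(-(E-m)[0],(E-m)[1])))
h=onz(c,px(140,375),.047)[0];print('handle pt',h)
for z in(.085,.095,.1):print('rod',z,onz(c,px(378,545),z))
c3=cam('wrist',pobs('w2.json'))
t=(E+(m-E)/np.linalg.norm(m-E)*.024); print('target',t,(t-o['tool_pos'])@Rm)
E
```

```text
end [[0.51526793 0.15208924 0.034     ]
 [0.53282658 0.15358682 0.034     ]] [0.52404725 0.15283803 0.034     ]
mid [0.52903551 0.06628056 0.034     ] yaw 3.298276068267899
handle pt [0.42717971 0.11041478 0.047     ]
rod 0.085 [[0.52272181 0.0650654  0.085     ]]
rod 0.095 [[0.52253198 0.07087418 0.095     ]]
rod 0.1 [[0.52243707 0.07377856 0.1       ]]
target [0.52542807 0.12887779 0.034     ] [-0.00380622  0.00262116  0.13187915]
```

The drawer crept about 5 mm shut while I swung the bar. I push it back to its stop from inside with closed fingers.

Emit:
servo_tool([
  [0,-0.27,0.3,0,0,0,0],
  [0,-0.27,0.6,0,0,0,0],
  [0,-0.27,0.6,0,0,0,0],
  [0,-0.27,0.6,0,0,0,0],
  [0,-0.27,0.6,0,0,0,0],
  [0,-0.27,0.9,0,0,0,0],
  [0,-0.27,1,0,0,0,0],
  [0,-0.27,1,0,0,0,0],
  [0,-0.27,1,0,0,0,0],
])

```text
time: 13.5
tool_pos: [0.4963, 0.1308, 0.0669]
ee_rot: [3.141, -0.0, 1.634]
wrist_force: [0.6, -0.2, 0.3]
width: 0.0004
finger_force: 0.0
```

Emit:
servo_tool([
  [0,-0.04,0,0,0,0,0],
  [0,-0.08,0,0,0,0,0],
  [0,-0.11,0,0,0,0,0],
  [0,-0.14,0,0,0,0,0],
  [0,-0.16,0,0,0,0,0],
  [0,-0.17,0,0,0,0,0],
  [0,-0.18,0,0,0,0,0],
  [0,-0.18,0,0,0,0,0],
])

```text
time: 14.17
tool_pos: [0.478, 0.1297, 0.0665]
ee_rot: [3.141, -0.0, 1.634]
wrist_force: [1.5, -0.5, 1.0]
width: 0.0004
finger_force: 0.5
```

Emit:
servo_tool([
  [0,-0.02,0,0,0,0,0],
  [0,-0.04,0,0,0,0,0],
  [0,-0.05,0,0,0,0,0],
  [0,-0.05,0,0,0,0,0],
])

```text
time: 14.5
tool_pos: [0.4779, 0.1297, 0.0667]
ee_rot: [3.129, -0.001, 1.633]
wrist_force: [13.7, 2.2, -7.8]
width: 0.0004
finger_force: 6.6
```

Emit:
servo_tool([
  [0,0.12,0,0,0,0,0],
  [0,0.2,-0.3,0,0,0,40],
  [0,0.46,-0.7,0,0,0,40],
  [0,0.46,-0.95,0,0,0,40],
  [0,0.46,-0.95,0,0,0,40],
  [0,0.46,-0.95,0,0,0,40],
  [0,0.46,-0.95,0,0,0,40],
  [0,0.46,-0.95,0,0,0,40],
])

```text
time: 15.17
tool_pos: [0.5171, 0.132, 0.1589]
ee_rot: [-3.137, 0.0, 1.634]
wrist_force: [-0.5, 0.3, 0.2]
width: 0.0394
finger_force: 0.0
```

```bash
python3 - <<'E'
from h import *
o=robot.get_obs(); print(o['time'],o['tool_pos'],o['ee_rot'],o['width'])
c=cam('wrist',o); im=snap('wrist','w5'); json.dump([o['tool_pos'].tolist(),o['ee_rot'].tolist()],open('w5.json','w'))
for r in robot.find_in('blank','wrist')[:2]:
  e=r['extent']; P=onz(c,[(e[0],e[1]),(e[0],e[1]-e[3]/2)],.034); print(r, P, (P-o['tool_pos'])@R.from_euler('xyz',o['ee_rot']).as_matrix())
E
```

```text
15.1667 [0.517073   0.1320422  0.15885521] [-3.13693821e+00  2.64229449e-04  1.63398060e+00] 0.03941219735634012
{'extent': [258.1, 220.8, 19.9, 101.5], 'conf': 0.86} [[0.52061072 0.10289006 0.034     ]
 [0.51732412 0.15408169 0.034     ]] [[-0.02928436  0.00227108  0.12485373]
 [ 0.02201264  0.00222333  0.1248404 ]]
```

Emit:
servo_tool([
  [0,0.02,0.35,0,0,0,40],
  [0,0.02,0.7,0,0,0,40],
  [0,0.02,0.9,0,0,0,40],
  [0,0.02,1,0,0,0,40],
  [0,0.02,1,0,0,0,40],
])

```text
time: 15.68
tool_pos: [0.5179, 0.132, 0.0573]
ee_rot: [-3.134, 0.001, 1.634]
wrist_force: [0.4, 0.2, -0.0]
width: 0.0402
finger_force: 0.0
```

Emit:
servo_tool([
  [0,0,0.12,0,0,0,40],
  [0,0,0.2,0,0,0,40],
  [0,0,0.23,0,0,0,40],
  [0,0,0.23,0,0,0,40],
  [0,0,0.23,0,0,0,0],
  [0,0,0.23,0,0,0,0],
  [0,0,0.23,0,0,0,0],
  [0,0,0.23,0,0,0,0],
  [0,0,0.23,0,0,0,0],
])

```text
time: 16.43
tool_pos: [0.521, 0.1324, 0.0388]
ee_rot: [3.141, -0.0, 1.634]
wrist_force: [-1.6, 0.4, 2.2]
width: 0.0177
finger_force: 30.0
```

Emit:
servo_tool([
  [0.04,0,0,0,0,0,0],
  [0.1,0,0,0,0,0,0],
  [0.18,0,0,0,0,0,0],
  [0.26,0,0,0,0,0,0],
  [0.34,0,0,0,0,0,0],
  [0.42,0,0,0,0,0,0],
  [0.48,0,0,0,0,0,0],
  [0.51,0,0,0,0,0,0],
  [0.51,0,0,0,0,0,0],
])

```text
time: 17.18
tool_pos: [0.5178, 0.1847, 0.0388]
ee_rot: [3.14, -0.001, 1.635]
wrist_force: [0.7, -2.9, 6.4]
width: 0.0175
finger_force: 30.0
```

Emit:
servo_tool([
  [0,0,0,0,0,0,34],
  [0,0,0,0,0,0,34],
  [0,0,0,0,0,0,34],
  [0,0,0,0,0,0,34],
  [-0.15,0,0,0,0,0,34],
  [-0.3,0,0,0,0,0,34],
  [-0.37,0,0.02,0,0,0,34],
  [-0.37,0,0.02,0,0,0,34],
  [-0.37,0,0.02,0,0,0,34],
])

```text
time: 17.93
tool_pos: [0.5196, 0.1464, 0.0358]
ee_rot: [-3.141, -0.001, 1.633]
wrist_force: [0.3, 0.7, 0.4]
width: 0.034
finger_force: 0.0
```

```bash
python3 - <<'E'
from h import *
o=robot.get_obs(); print(o['time'],o['tool_pos'],o['ee_rot'],o['width'])
c=cam('wrist',o); im=snap('wrist','w6')
for r in robot.find_in('blank','wrist')[:2]:
  e=r['extent']; print(r, onz(c,[(e[0],e[1]),(e[0],e[1]-e[3]/2)],.034))
s=snap('side','s6'); t=snap('top','t6'); 
a=cv2.resize(im[100:350,130:390,::-1],(400,385)); b=cv2.resize(s[140:250,190:330,::-1],(400,314)); cc=np.zeros((385,800,3),np.uint8); cc[:,:400]=a; cc[:314,400:]=b; cv2.imwrite('pics/c6.png',cc)
E
```

```text
17.9333 [0.51956609 0.14640593 0.03576019] [-3.14077683e+00 -8.58167696e-04  1.63276635e+00] 0.03399190318304758
{'extent': [258.6, 237.2, 32.3, 193.2], 'conf': 0.63} [[0.52089735 0.15142665 0.034     ]
 [0.51740565 0.20650708 0.034     ]]
```

View pics/c6.png

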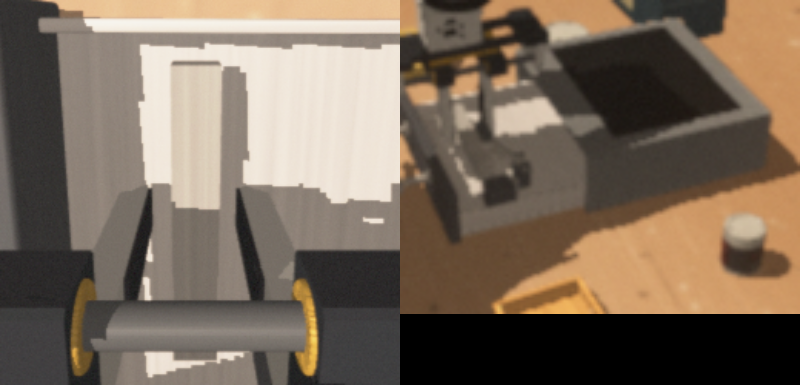

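The blank is out of the pocket, with its ends at crop rows 62 and 360, and the jaws straddle its middle. I grip and lift.

Emit:
servo_tool([
  [0,0,0,0,0,0,0],
  [0,0,0,0,0,0,0],
  [0,0,0,0,0,0,0],
  [0,0,0,0,0,0,0],
  [0,0,-0.03,0,0,0,0],
  [0,0,-0.1,0,0,0,0],
  [0,0,-0.25,0,0,0,0],
  [0,0,-0.45,0,0,0,0],
  [0,0,-0.65,0,0,0,0],
  [0,0,-0.85,0,0,0,0],
  [0,0,-1,0,0,0,0],
  [0,0,-1,0,0,0,0],
])

```text
time: 19.13
tool_pos: [0.522, 0.1467, 0.1406]
ee_rot: [3.134, -0.001, 1.634]
wrist_force: [0.5, 0.4, -2.1]
width: 0.0177
finger_force: 30.0
```

Emit:
servo_tool([
  [-0.15,0,-0.2,0,0,0,0],
  [-0.4,0,-0.35,0,0,0,0],
  [-0.7,0,-0.35,0,0,0,0],
  [-1,0,-0.35,0,0,0,0],
])

```text
time: 19.47
tool_pos: [0.5263, 0.0458, 0.1715]
ee_rot: [3.14, 0.0, 1.635]
wrist_force: [0.4, -0.6, -3.5]
width: 0.0175
finger_force: 30.0
```

Emit:
servo_tool([
  [-0.3,0,0,0,0,-0.04,0],
  [-0.6,0,0,0,0,-0.04,0],
  [-0.85,0,0,0,0,-0.04,0],
  [-0.9,0,0,0,0,-0.04,0],
  [-0.9,0,0,0,0,-0.04,0],
])

```text
time: 19.88
tool_pos: [0.5312, -0.0448, 0.1698]
ee_rot: [-3.139, -0.001, 1.693]
wrist_force: [-0.1, 0.5, -3.2]
width: 0.0177
finger_force: 30.0
```

```bash
python3 - <<'E'
from h import *
o=robot.get_obs(); print(o['time'],o['tool_pos'],o['ee_rot'],o['width'],o['wrist_force'])
snap('top','t7'); t=cam('top')
for r in robot.find_in('tray','top')[:1]: print(r)
c=cam('wrist',o); im=snap('wrist','w7'); 
for n in('blank','tray'):
  for r in robot.find_in(n,'wrist')[:1]: print(n,r,onz(c,r['extent'][:2],.022))
s=snap('side','s7');a=cv2.resize(im[:,:,::-1],(400,300)); b=cv2.resize(s[130:310,190:380,::-1],(400,379)); cc=np.zeros((385,800,3),np.uint8); cc[:300,:400]=a; cc[:379,400:]=b; cv2.imwrite('pics/c7.png',cc)
E
```

```text
19.8833 [ 0.53121022 -0.04476441  0.1697969 ] [-3.13938746e+00 -8.40278600e-04  1.69348834e+00] 0.017742239853283014 [-0.10266631  0.54475271 -3.20485565]
{'extent': [339.2, 214.1, 59.3, 38.4], 'conf': 0.76}
blank {'extent': [255.0, 236.9, 38.6, 193.6], 'conf': 0.96} [[ 0.5368588  -0.10049674  0.022     ]]
tray {'extent': [242.8, 299.6, 75.6, 131.8], 'conf': 0.84} [[ 0.53224984 -0.17951973  0.022     ]]
```

View pics/c7.png

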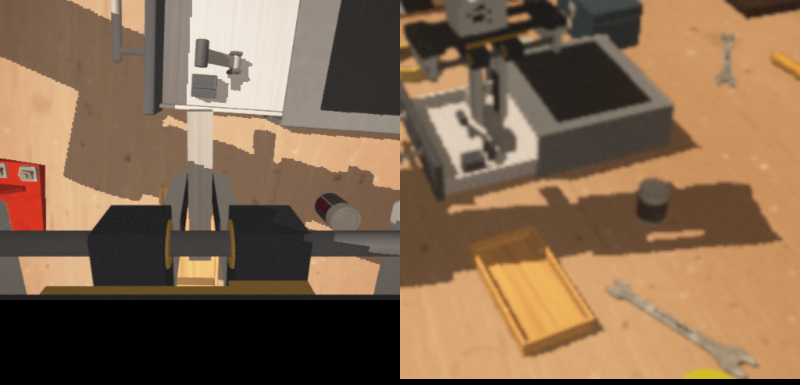

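```bash
python3 - <<'E'
from h import *
s=cam('side'); k=190/400
P=onz(s,[(190+u*k,130+v*k) for u,v in [(471,243),(531,229),(599,320),(526,343)]],.022); print(P.round(3),P.mean(0))
for a,b in((0,3),(1,2)):
  d=P[a]-P[b]; print(np.degrees(np.arctan2(-d[0],d[1])),np.linalg.norm(d))
o=robot.get_obs(); Rm=R.from_euler('xyz',o['ee_rot']).as_matrix(); print((np.array([.534,-.19,.027])-o['tool_pos'])@Rm)
E
```

```text
[[ 0.964 -0.267  0.022]
 [ 1.055 -0.27   0.022]
 [ 1.02  -0.412  0.022]
 [ 0.919 -0.413  0.022]] [ 0.98954636 -0.34033057  0.022     ]
-17.296378005246968 0.15277179121420897
-13.610924863172066 0.14687653901576478
[-0.14710631 -0.01659724  0.14396651]
```

```bash
python3 - <<'E'
from h import *
s=cam('side'); k=190/400
P=onz(s,[(190+(u-400)*k,130+v*k) for u,v in [(471,243),(531,229),(599,320),(526,343)]],.022); print(P.round(3),P.mean(0))
for a,b in((0,3),(1,2)):
  d=P[a]-P[b]; print(np.degrees(np.arctan2(-d[0],d[1])),np.linalg.norm(d))
E
```

```text
[[ 0.484 -0.11   0.022]
 [ 0.565 -0.109  0.022]
 [ 0.591 -0.272  0.022]
 [ 0.502 -0.277  0.022]] [ 0.53558859 -0.19198212  0.022     ]
6.142525096043345 0.16783245143066539
9.137558912960273 0.16500000445032736
```

The top and side views agree that the tray is at about (0.535, -0.190), yaw 7.5°. I go over it and lower.

Emit:
servo_tool([
  [-0.3,-0.05,0,0,0,0,0],
  [-0.6,-0.1,0,0,0,0,0],
  [-0.85,-0.15,0,0,0,0,0],
  [-0.9,-0.15,0,0,0,0,0],
])

```text
time: 20.52
tool_pos: [0.528, -0.1372, 0.1712]
ee_rot: [-3.141, 0.002, 1.695]
wrist_force: [-0.3, 0.3, -3.2]
width: 0.0174
finger_force: 30.0
```

Emit:
servo_tool([
  [-0.3,0,0.1,0,0,0,0],
  [-0.5,0,0.3,0,0,0,0],
  [-0.57,0,0.6,0,0,0,0],
  [-0.57,0,0.9,0,0,0,0],
  [-0.57,0,1,0,0,0,0],
  [-0.57,0,1,0,0,0,0],
  [-0.57,0,1,0,0,0,0],
])

```text
time: 21.1
tool_pos: [0.5357, -0.1901, 0.0715]
ee_rot: [-3.141, -0.001, 1.698]
wrist_force: [0.6, -0.4, -2.6]
width: 0.0171
finger_force: 30.0
```

```bash
python3 - <<'E'
from h import *
o=robot.get_obs(); print(o['time'],o['tool_pos'],o['ee_rot'],o['width'],o['wrist_force'])
im=snap('wrist','w8');s=snap('side','s8');a=cv2.resize(im[:,:,::-1],(400,300)); b=cv2.resize(s[200:310,200:310,::-1],(400,400),interpolation=2); cc=np.zeros((400,800,3),np.uint8); cc[:300,:400]=a; cc[:,400:]=b; cv2.imwrite('pics/c8.png',cc)
E
```

```text
21.1 [ 0.53569979 -0.19006976  0.07145693] [-3.14144311e+00 -6.04967924e-04  1.69794231e+00] 0.01711592732860849 [ 0.57799415 -0.37702529 -2.59149779]
```

View pics/c8.png

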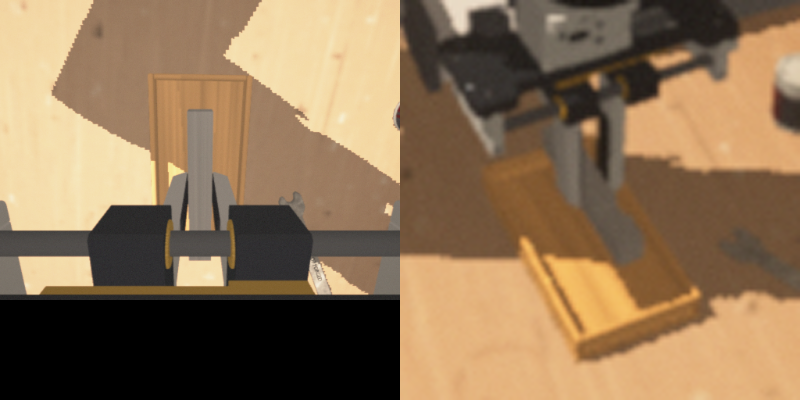

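The blank sits centred over the tray and parallel to it. I lower it slowly.

Emit:
servo_tool([
  [0,0,0.12,0,0,0,0],
  [0,0,0.24,0,0,0,0],
  [0,0,0.33,0,0,0,0],
  [0,0,0.38,0,0,0,0],
  [0,0,0.41,0,0,0,0],
  [0,0,0.425,0,0,0,0],
  [0,0,0.435,0,0,0,0],
  [0,0,0.435,0,0,0,0],
])

```text
time: 21.87
tool_pos: [0.5356, -0.1911, 0.0277]
ee_rot: [3.141, 0.0, 1.697]
wrist_force: [-0.4, 1.4, -3.0]
width: 0.0176
finger_force: 30.0
```

Emit:
servo_tool([
  [0,0,0.01,0,0,0,0],
  [0,0,0.015,0,0,0,0],
  [0,0,0.015,0,0,0,0],
])

```text
time: 22.12
tool_pos: [0.536, -0.1913, 0.0272]
ee_rot: [3.14, 0.001, 1.697]
wrist_force: [-0.4, -0.1, 0.1]
width: 0.0174
finger_force: 30.0
```

Contact: the weight is off the wrist. I open and retreat upward.

Emit:
servo_tool([
  [0,0,0,0,0,0,22],
  [0,0,0,0,0,0,28],
  [0,0,0,0,0,0,32],
  [0,0,0,0,0,0,32],
  [0,0,0,0,0,0,32],
  [0,0,-0.1,0,0,0,32],
  [0,0,-0.3,0,0,0,32],
  [0,0,-0.6,0,0,0,32],
  [0,0,-0.9,0,0,0,32],
  [0,0,-1,0,0,0,32],
])

```text
time: 22.95
tool_pos: [0.5379, -0.1921, 0.1322]
ee_rot: [3.134, 0.005, 1.697]
wrist_force: [1.1, -0.8, 1.0]
width: 0.032
finger_force: 0.0
```

Emit:
servo_tool([
  [0,-0.4,-0.3,0,0,0,32],
  [0,-0.8,-0.5,0,0,0,32],
  [0,-1,-0.6,0,0,0,32],
  [0,-1,-0.6,0,0,0,32],
  [0,-1,-0.6,0,0,0,32],
])

```text
time: 23.37
tool_pos: [0.4361, -0.2041, 0.1875]
ee_rot: [3.139, 0.002, 1.695]
wrist_force: [-0.1, -1.2, -0.5]
width: 0.032
finger_force: 0.0
```

```bash
python3 - <<'E'
from h import *
o=robot.get_obs(); print(o['time'],o['tool_pos'],o['width'],o['wrist_force'])
t=snap('top','t9');s=snap('side','s9');a=cv2.resize(t[120:270,180:400,::-1],(400,273),interpolation=2); b=cv2.resize(s[140:320,190:380,::-1],(400,379),interpolation=2); cc=np.zeros((400,800,3),np.uint8); cc[:273,:400]=a; cc[:379,400:]=b; cv2.imwrite('pics/c9.png',cc)
E
```

```text
23.3667 [ 0.43605547 -0.20406685  0.18748327] 0.03201751233048353 [-0.09501859 -1.23825609 -0.45356792]
```

View pics/c9.png

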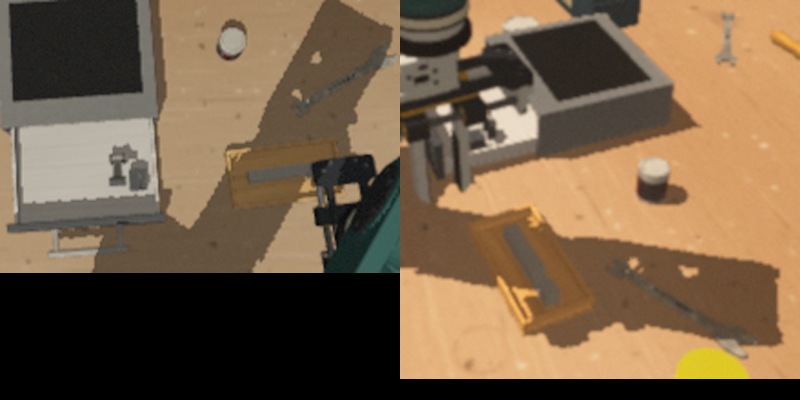

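The blank lies flat in the tray, at crop (525,265) in the side view. The drawer is open, the bar is up, and the bystanders haven't moved. One check of the drawer's position, then I hand in.

```bash
python3 - <<'E'
from h import *
h=onz(cam('top'),(180+88*.55,120+251*.55),.047)[0]; print(h)
if h[0]<.430: print(robot.close_job())
E
```

```text
[0.41970963 0.10859648 0.047     ]
the job is handed in; nothing more can be done
None
```

The job is handed in: the blank lies flat in the tray, the drawer is fully open, the hold-down bar is up, and the other things were left alone; the drawer crept about 5 mm shut while I swung the bar, so I pushed it back to its stop from inside before sliding the blank out.

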